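Put the front-door key away in the hall drawer

TASK

Put the covered door key away: pull the top drawer of the little two-drawer unit well open by its handle, lay the key flat in the narrower of the drawer's two bays and let go of it, then push the drawer fully shut. Leave the lower drawer shut and do not disturb the organiser, the doorstop or the paperweight.

Things in the scene. Friction and masses are not known exactly. Their poses are not given: they have to be found in the camera images.
- unit_front (a point): Fixed pale wooden two-drawer unit, 230 deep (x) x 264 wide (y) x 150 high mm. This point: middle of the front edge of its top board, 150 mm above the table; the shut drawer fronts stand 15 mm ahead of it. Its front looks to its own -x (towards the robot, give or take 0.16 rad of yaw); +x runs into the unit, z up. The two drawers lie one above the other.
- top_drawer (a joint): Opening of the top drawer in m: 0 shut, grows as it slides out along the unit's -x, stop at 0.14. May start up to 0.015 ajar; slides with 1.2 N of friction plus 4 N per m/s and stays where it is left. A low partition, 5 mm thick and 22 mm high, splits it lengthwise into a bay 85 mm wide (+y side) and one 134 mm wide. Its other walls stand 37 mm above its floor, the front panel 56 mm.
- top_handle (a point): Handle of the top drawer, moving with it: a level round steel bar, 11 mm thick, 121 mm long along y, its axis 42 mm in front of the drawer's front panel (36 mm free gap), on two 9 mm posts 50 mm either side of its middle. This point: middle of the bar, 115 mm above the table, 35 mm below the unit's top; axes as the unit's. The lower drawer has the same handle 64 mm below.
- low_drawer (a joint): Opening of the lower drawer in m: 0 shut; it must stay shut.
- bay (a point): Point on the floor of the top drawer's narrower bay, moving with the drawer: midway across its 85 mm width, 70 mm behind the inside of the drawer's front, 80 mm above the table; axes as the unit's. The bay runs from x = -70 to +120 mm from here. The unit's top is 70 mm above the bay floor; with the drawer open by d mm its front edge lies d - 75 mm behind this point.
- key: Door key lying flat on the table, its head in a hard purple silicone cover 34 (x) x 26 (y) x 9 mm high; a flat silver blade 9 mm wide and 4 mm thick, 2.5 mm off the table, reaches 60 mm from the origin along +x. Origin: centre of the cover's underside; z up. 20 to 42 g. Starts on either side of the table, lying more or less along the world's y.
- organiser: Bystander: clear plastic pill-style organiser, 62 (x) x 116 (y) x 28 mm high, eight small lidded compartments. Origin: centre of its underside.
- doorstop: Bystander: red plastic doorstop wedge, 36 (x) x 104 (y) mm, 30 mm high at its thick -y end. Origin: centre of its underside.
- paperweight: Bystander: glass paperweight, a sphere 68 mm across with a flat foot, 60 mm high. Origin: centre of its foot.
There are look-alikes about, which are no part of the job. What is shaped like the key but brown or orange is not meant.

How it is judged:
By the outcome, as a careful person would: the job done as asked, in the order asked, and still so for the second after the job is handed in, with the robot touching nothing.
It also fails if it takes over 64 s, if anything falls off the work surface, if the arm or the gripper's body presses on something with over 40 N, if the wrist force passes 120 N, or if a joint passes its speed limit or range.

ROBOT

A 6-joint arm with a two-finger parallel gripper is mounted at the origin on the work surface. World frame = base frame: x ahead of the robot, y to its left, z up, the work surface at z = 0. Lengths are in m, angles in rad, forces in N, time in s.
With the tool pointing down it reaches from about 0.35 to 0.8 m from the base axis. Payload 7.3 kg.
Tool frame: the origin (TCP) lies at the very end of the fingers, on their centre line; the grasp point (between the pads) lies 19 mm behind it (pinch_z is the distance from the TCP to the grasp point, in m); z points along the fingers, y is the line along which they close (so a half turn about z gives the same grasp; the last joint's range is limited). The gripper opens to 85 mm and grips with 20 to 120 N. Pads are 22 mm wide; open, the fingers measure 114 mm over their backs; the gripper's body (76 mm by 85 mm) begins 54 mm behind the grasp point. The pads swing forward as they close: fully open they stand 13 mm farther back than shut.
Start: joints at [-1.25, 0.342, 1.524, -0, 1.275, -0.146], TCP at [0.236, -0.469, 0.231] pointing down, gripper open.
Joint ranges: [-2.53, 2.53], [-0.77, 2.02], [0.04, 2.7], [-1, 4.14], [0.28, 2.66], [-3.11, 3.11]. Speed limits (rad/s): [2.57, 2.57, 3.14, 3.14, 3.14, 3.14].

INTERFACE

Orientations are given as a 3x3 rotation matrix whose columns are the frame's x, y, z axes.
In Python, from bench import get_obs, read_camera, camera_info, hand_in, search_frame, pinch_z gives the robot as it stands.
- The arm moves only by the tool servo_tool, never from a script. Its argument "motion" is a list that holds one entry, the list of rows, each a list of 6 numbers: the shift along the tool's x, y, z scaled (see below), then the turn, a rotation vector about the tool's x, y, z scaled (see below). In form: [[[tx, ty, tz, ax, ay, az], ...]]. A call has 1 to 8 rows; each row shifts and turns the commanded pose from where the row before left it, along the tool's axes as they then stand; what a row does not reach is not made up. The controller multiplies each number of a shift by 0.02 m and each number of a turn by 4 degrees. A row lasts 1/12 s, in which the tool goes at most 41.7 mm and 7.16 degrees, less where a joint would pass 70% of its speed; a pose out of reach is approached as far as the arm can. A call with a number of a shift or a turn outside -1 to 1 is refused whole. A call with a gripper value outside its range is refused whole. "claw" is the closure, from -1 (fully open) to 1 (shut), set as the call begins (left out, the last holds). The fingers move at their own pace and stop on an object; "force" is the grip in N (left out, the last holds). Time passes only in rows, so rows that do not move let the fingers close. It gives the time, the measured TCP pose, the force, the opening and the grip force at its end, in the units of the state.
- get_obs(): the state, without advancing time (a new reading comes with each control period).
- read_camera(name): name is "scene" or "top"; returns (picture, depth): 400x640x3 uint8, red, green, blue; 400x640 float32, m along the optical axis (not along the pixel's ray), 0 where there is no reading.
- camera_info(name): a dict with "fov_y" (degrees; the focal length in pixels is half the picture's height over the tangent of half this angle, whatever the lens; pixels are square), "cx", "cy" (the principal point, pixels), "rvec" (rotation vector, rad) and "tvec" (3), from world to camera coordinates, as OpenCV has them. Camera axes: x right, y down, z forward; pixel columns grow to the right and rows downward; lengths in m; the calibration is good to about 2 mm. A picture is of the moment at which its call begins. camera_info takes no time and is no camera call.
- hand_in(): hands the job in; it is judged then, once.
Trained networks look in the newest picture that a camera, given by its name, has taken for a name from the list of things; names that differ only in an ending like _2 or _b are one class to them, and where a whole thing is asked for, a point or a joint stands for the part that bears it (a point fixed in the world has none). Each returns a list of dicts, best first, with "conf" (0 to 1); they miss things now and then, are a little off and sometimes report something else, mostly with a low value. They report only what shows in the picture. A call takes as long as a camera call. They do not tell look-alikes from the thing itself.
- search_frame(camera, name): "bbox" ([left, top, right, bottom] in pixels, round what is visible of it).
The state is a dict: "t": time; "joint_positions": joint angles; "joint_velocities": joint speeds; "tau": joint torques, N m; "tool_pos": TCP position; "tcp_rot": TCP orientation; "force": force on the tool from outside, world axes, zero at the start; "moment": the same for the moment, N m; "opening": opening from 0.0 (shut) to 1.0 (fully open); "finger_force": force on a finger pad.
Only numpy, scipy, OpenCV 4.12 (cv2) and the standard library are available. Lean on these libraries where they do the work, as an engineer would, in place of code of your own. Each camera call takes 0.05 s, during which the arm holds its last target. There are 200 camera calls.

## Working session

There is one attempt and no reset: what is moved stays moved. The work goes in short steps, Python scripts to look and compute and a tool call to move; the robot and the scene stay as the last step left them, time stands still between calls to the robot, and variables do not carry over. Pictures are saved under pics/ and viewed, at most 10 in all, crops included, and the job is handed in when it is done.

Besides the shell and the picture viewer there is one more tool, called after "Emit:" by a JSON object that holds its "op" and its "data", one argument or row to a line. servo_tool: Moves the arm, as the interface text tells. Shifts and turns lie within -1 to 1; 1 stands for 0.02 m of shift or 4 degrees of turn. Its arguments: {"type":"object","properties":{"motion":{"type":"array"},"claw":{"type":"number"},"force":{"type":"number"}},"required":["motion"]}

```bash
mkdir -p pics
cat > h.py <<'E'
import numpy as np,cv2
from bench import *
def cam(n):
    c=camera_info(n);f=200/np.tan(np.radians(c["fov_y"])/2)
    R,_=cv2.Rodrigues(np.array(c["rvec"],float));return f,c["cx"],c["cy"],R,np.array(c["tvec"],float).ravel()
def cloud(n,d):
    f,cx,cy,R,t=cam(n);v,u=np.mgrid[:400,:640]
    P=np.stack([(u-cx)/f*d,(v-cy)/f*d,d],-1);W=(P-t)@R;W[d==0]=np.nan;return W
def proj(n,p):
    f,cx,cy,R,t=cam(n);q=R@np.array(p)+t;return q[:2]/q[2]*f+[cx,cy]
E
python3 - <<'E'
from h import *
for n in("scene","top"):
    p,d=read_camera(n);cv2.imwrite(f"pics/{n}0.png",p[...,::-1]);np.save(n+"0.npy",d);W=cloud(n,d)
    print(n,camera_info(n))
    for o in("key","top_handle","top_drawer","organiser","doorstop","paperweight"):
        for r in search_frame(n,o)[:4]:
            b=r["bbox"];u,v=int((b[0]+b[2])/2),int((b[1]+b[3])/2)
            print(o,round(r["conf"],2),np.round(b),W[v,u].round(3))
print(get_obs()["tcp_rot"],pinch_z)
E
```

```text
scene {'fov_y': 52.6255268455532, 'cx': 313.35929016829255, 'cy': 196.49796334353223, 'rvec': array([ 1.86876748,  1.58035496, -0.68780102]), 'tvec': array([-0.06958774, -0.34725204,  1.79791824])}
key 0.62 [189. 244. 209. 262.] [ 0.696 -0.402  0.004]
key 0.45 [226. 248. 243. 258.] [ 0.714 -0.296 -0.001]
top_handle 0.97 [271. 202. 362. 214.] [ 0.692 -0.033  0.135]
top_drawer 0.64 [274. 199. 357. 215.] [ 0.692 -0.036  0.135]
organiser 0.69 [397. 194. 435. 210.] [0.619 0.32  0.024]
doorstop 0.67 [379. 166. 406. 178.] [0.447 0.292 0.023]
paperweight 0.59 [209. 182. 230. 201.] [ 0.474 -0.335  0.048]
top {'fov_y': 44.55785774307276, 'cx': 321.2483577701474, 'cy': 196.3699903810512, 'rvec': array([ 2.11639615, -2.1751112 ,  0.14361198]), 'tvec': array([-0.01941424,  0.62587885,  1.22952725])}
key 0.64 [371. 197. 401. 219.] [ 0.597 -0.208  0.009]
key 0.63 [447. 162. 471. 182.] [ 0.689 -0.406  0.009]
key 0.52 [425. 195. 442. 224.] [ 0.589 -0.336 -0.002]
key 0.46 [402. 156. 427. 172.] [ 0.714 -0.289  0.011]
top_handle 0.56 [266. 152. 373. 186.] [ 0.69  -0.033  0.098]
top_drawer 0.67 [266. 149. 374. 186.] [ 0.689 -0.033  0.112]
organiser 0.79 [159. 194. 208. 221.] [0.612 0.336 0.004]
doorstop 0.61 [171. 265. 212. 286.] [0.431 0.308 0.022]
paperweight 0.96 [427. 244. 453. 274.] [ 0.455 -0.332  0.059]
[[ 8.93027248e-01  4.50002589e-01  6.53425329e-05]
 [ 4.50002594e-01 -8.93027237e-01 -1.39020230e-04]
 [-4.20680188e-06  1.53553163e-04 -9.99999988e-01]] 0.0187
```

View pics/scene0.png

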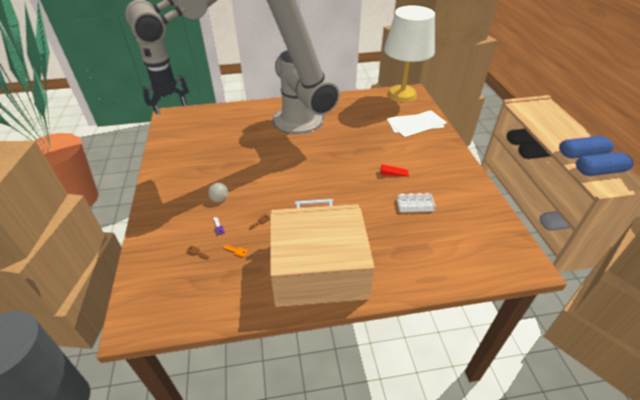

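View pics/top0.png

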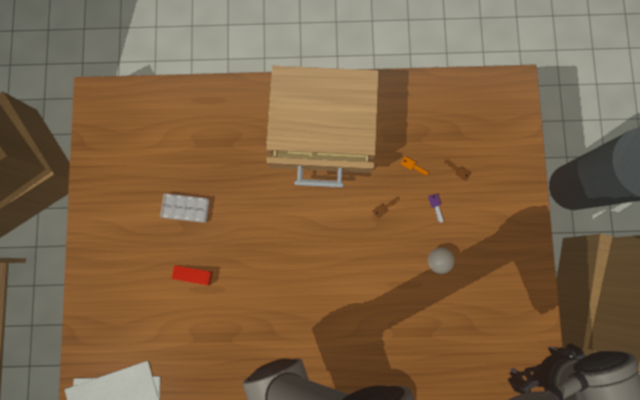

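The purple-headed key shows at top (436,207) and scene (219,226). The look-alikes are orange (414,165), brown (385,208) and brown (457,169) in top. Only the purple one fits the description. I'll confirm it in an enlarged crop and measure the unit.

Run:
```python
from h import *
p=cv2.imread("pics/top0.png");d=np.load("top0.npy");W=cloud("top",d)
a=cv2.resize(p[190:230,410:465],None,fx=7,fy=7,interpolation=cv2.INTER_CUBIC)
b=cv2.resize(p[140:195,255:385],None,fx=5,fy=5,interpolation=cv2.INTER_CUBIC)
c=np.zeros((a.shape[0]+b.shape[0],650,3),np.uint8);c[:a.shape[0],:a.shape[1]]=a;c[a.shape[0]:]=b[:,:650];cv2.imwrite("pics/crop0.png",c)
m=(abs(W[...,2]-.15)<.008);m[:, :255]=0;m[:,390:]=0;m[200:]=0
print("unit",m.sum(),cv2.minAreaRect(W[m][:,:2].astype(np.float32)), cv2.boxPoints(cv2.minAreaRect(W[m][:,:2].astype(np.float32))),np.median(W[m][:,2]))
hsv=cv2.cvtColor(p,cv2.COLOR_BGR2HSV)
k=(hsv[...,0]>118)&(hsv[...,0]<160)&(hsv[...,1]>70);k[:190]=0;k[230:]=0;k[:,:420]=0;k[:,460:]=0
s=(hsv[...,1]<70)&(hsv[...,2]>120);s[:195]=0;s[232:]=0;s[:,:425]=0;s[:,455:]=0
for n,q in(("head",k),("blade",s)):
    v,u=np.nonzero(q);print(n,q.sum(),u.mean(),v.mean(),np.nanmean(W[q],0).round(4))
g=(hsv[...,1]<60)&(hsv[...,2]>110);g[:178]=0;g[190:]=0;g[:,:290]=0;g[:,345:]=0
print("bar",g.sum(),W[g].reshape(-1,3)[::12].round(3), cv2.minAreaRect(np.argwhere(g)[:,::-1].astype(np.float32)))
print("table z",np.median(W[225:240,380:420,2]))
```

```text
unit 9125 ((0.8142619132995605, -0.04524029791355133), (0.26420941948890686, 0.24055175483226776), 85.45648956298828) [[ 0.68389916 -0.16740207]
 [ 0.92369497 -0.18645765]
 [ 0.94462466  0.07692148]
 [ 0.70482886  0.09597705]] 0.15058153967071453
head 96 434.125 200.26041666666666 [ 0.6111 -0.3376  0.0088]
blade 84 438.7142857142857 214.08333333333334 [ 0.5741 -0.3484  0.0054]
bar 303 [[ 0.684  0.028 -0.002]
 [ 0.659  0.017  0.12 ]
 [ 0.657  0.019  0.119]
 [ 0.667 -0.009  0.056]
 [ 0.667 -0.04   0.053]
 [ 0.654  0.017  0.118]
 [ 0.654 -0.013  0.117]
 [ 0.662 -0.042  0.062]
 [ 0.662 -0.073  0.058]
 [ 0.651  0.014  0.125]
 [ 0.65  -0.015  0.122]
 [ 0.65  -0.045  0.121]
 [ 0.66  -0.076  0.057]
 [ 0.648  0.012  0.124]
 [ 0.648 -0.018  0.124]
 [ 0.647 -0.047  0.123]
 [ 0.646 -0.076  0.123]
 [ 0.646  0.012  0.12 ]
 [ 0.646 -0.017  0.121]
 [ 0.645 -0.047  0.122]
 [ 0.643 -0.076  0.124]
 [ 0.643 -0.012  0.121]
 [ 0.641 -0.042  0.126]
 [ 0.641 -0.071  0.122]
 [ 0.64  -0.054  0.118]
 [ 0.639 -0.084  0.118]] ((318.5, 182.0), (8.0, 47.0), 90.0)
table z nan
```

View pics/crop0.png

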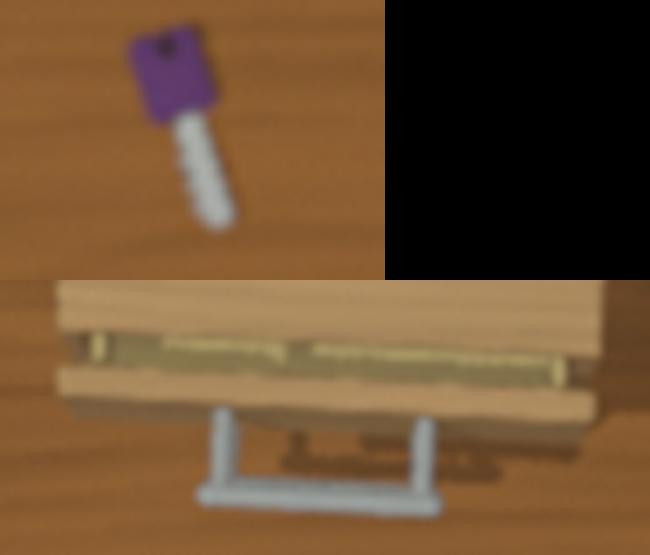

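The crop confirms the key: purple cover with a silver blade pointing down-right, towards the robot. The drawer is slightly ajar, and its left (+y) bay is the narrow one. First I'll turn the tool so the fingers close along the unit's x.

Emit:
{"op": "servo_tool", "data": {
  "motion": [
    [[0,0,0,0,0,-1],[0,0,0,0,0,-1],[0,0,0,0,0,-1],[0,0,0,0,0,-1],[0,0,0,0,0,-1],[0,0,0,0,0,-1],[0,0,0,0,0,-1],[0,0,0,0,0,-1]]
  ],
  "claw": 0.1,
  "force": 30
}}

```text
t: 1.37
tool_pos: [0.2363, -0.4688, 0.2313]
tcp_rot: [[0.516, 0.857, 0.0], [0.857, -0.516, -0.0], [-0.0, 0.0, -1.0]]
force: [-0.1, 0.1, -0.1]
opening: 0.452
finger_force: 0.0
```

Emit:
{"op": "servo_tool", "data": {
  "motion": [
    [[0,0,0,0,0,-1],[0,0,0,0,0,-1],[0,0,0,0,0,-1],[0,0,0,0,0,-1],[0,0,0,0,0,-1],[0,0,0,0,0,-1],[0,0,0,0,0,-0.7],[0,0,0,0,0,0]]
  ]
}}

```text
t: 2.03
tool_pos: [0.2363, -0.4688, 0.2313]
tcp_rot: [[0.076, 0.997, 0.0], [0.997, -0.076, -0.0], [-0.0, 0.0, -1.0]]
force: [-0.1, 0.2, -0.6]
opening: 0.449
finger_force: 0.0
```

```bash
cat >> h.py <<'E'
def go(target,yhead=None):
    o=get_obs();R=np.array(o["tcp_rot"]);p=np.array(o["tool_pos"])
    print("tcp",p.round(4),"open",round(o["opening"],3),"F",np.round(o["force"],1),"ff",np.round(o["finger_force"],1),"t",round(o["t"],2))
    h=np.degrees(np.arctan2(R[1,1],R[0,1]));print("yhead",h.round(2),"tilt",R[:,2].round(4))
    print("units tool xyz",(R.T@(np.array(target)-p)/.02).round(2))
    if yhead is not None: print("turn z units",round(-(((yhead-h+180)%360)-180)/4,2))
E
python3 - <<'E'
from h import *
go([.648,-.031,.2],-4.5)
E
```

```text
tcp [ 0.2363 -0.4688  0.2313] open 0.449 F [-0.1  0.2 -0.6] ff 0.0 t 2.03
yhead -4.36 tilt [ 0.e+00 -1.e-04 -1.e+00]
units tool xyz [23.39 18.86  1.56]
turn z units 0.04
```

Emit:
{"op": "servo_tool", "data": {
  "motion": [
    [[1,0.8,0,0,0,0],[1,0.8,0,0,0,0],[1,0.8,0,0,0,0],[1,0.8,0,0,0,0],[1,0.8,0,0,0,0],[1,0.8,0,0,0,0],[1,0.8,0,0,0,0],[1,0.8,0,0,0,0]]
  ],
  "claw": 0.15
}}

```text
t: 2.7
tool_pos: [0.3771, -0.3183, 0.2314]
tcp_rot: [[0.08, 0.997, 0.0], [0.997, -0.08, -0.0], [-0.0, 0.0, -1.0]]
force: [0.4, 0.5, 0.0]
opening: 0.427
finger_force: 0.0
```

Emit:
{"op": "servo_tool", "data": {
  "motion": [
    [[1,0.8,0,0,0,0],[1,0.8,0,0,0,0],[1,0.8,0,0,0,0],[1,0.8,0,0,0,0],[1,0.8,0,0,0,0],[1,0.8,0,0,0,0],[1,0.8,0,0,0,0],[1,0.8,0,0,0,0]]
  ]
}}

```text
t: 3.37
tool_pos: [0.5172, -0.1686, 0.2314]
tcp_rot: [[0.079, 0.997, 0.0], [0.997, -0.079, -0.0], [-0.0, 0.0, -1.0]]
force: [0.8, 1.2, -0.6]
opening: 0.427
finger_force: 0.0
```

Emit:
{"op": "servo_tool", "data": {
  "motion": [
    [[1,0.8,0.2,0,0,0],[1,0.8,0.2,0,0,0],[1,0.8,0.2,0,0,0],[1,0.8,0.2,0,0,0],[1,0.8,0.2,0,0,0],[1,0.8,0.2,0,0,0],[1,0.8,0.2,0,0,0],[0,0,0.2,0,0,0]]
  ]
}}

```text
t: 4.03
tool_pos: [0.6411, -0.0352, 0.1985]
tcp_rot: [[0.076, 0.997, 0.001], [0.997, -0.076, 0.001], [0.001, 0.001, -1.0]]
force: [-0.7, 0.6, -0.1]
opening: 0.425
finger_force: 0.0
```

Run:
```python
from h import *
go([.648,-.031,.096],-4.5)
p,d=read_camera("top");W=cloud("top",d)
cv2.imwrite("pics/a.png",cv2.resize(p[120:230,230:400,::-1],None,fx=4,fy=4,interpolation=cv2.INTER_CUBIC))
p2,d=read_camera("scene");cv2.imwrite("pics/b.png",cv2.resize(p2[150:250,240:400,::-1],None,fx=4,fy=4,interpolation=cv2.INTER_CUBIC))
a=cv2.imread("pics/a.png");b=cv2.imread("pics/b.png");cv2.imwrite("pics/ab.png",cv2.resize(np.vstack([cv2.resize(a,(640,414)),b]),(472,600)))
```

```text
tcp [ 0.6411 -0.0352  0.1985] open 0.425 F [-0.7  0.6 -0.1] ff 0.0 t 4.03
yhead -4.36 tilt [ 0.0012  0.0012 -1.    ]
units tool xyz [0.23 0.32 5.13]
turn z units 0.03
```

View pics/ab.png

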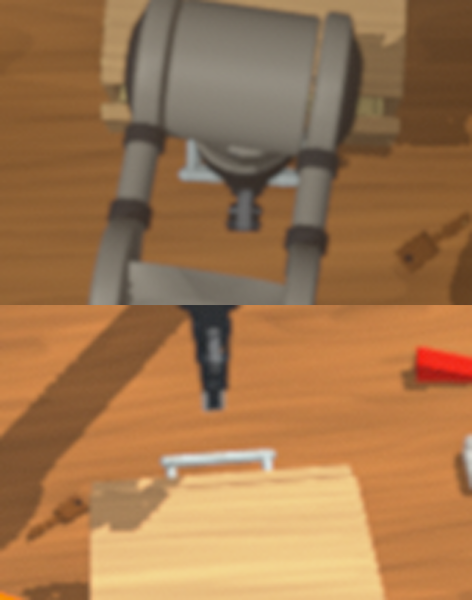

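The view shows the gripper over the handle (top crop about (240,180)), with the front finger ahead of the bar. Descending.

Emit:
{"op": "servo_tool", "data": {
  "motion": [
    [[0.2,0.3,0.4,0,0,0],[0,0,0.7,0,0,0],[0,0,0.7,0,0,0],[0,0,0.7,0,0,0],[0,0,0.7,0,0,0],[0,0,0.4,0,0,0],[0,0,0.3,0,0,0],[0,0,0.2,0,0,0]]
  ]
}}

```text
t: 4.8
tool_pos: [0.6451, -0.0359, 0.1168]
tcp_rot: [[0.079, 0.997, -0.0], [0.997, -0.079, -0.0], [-0.0, -0.0, -1.0]]
force: [0.4, 1.0, 0.5]
opening: 0.424
finger_force: 0.0
```

Emit:
{"op": "servo_tool", "data": {
  "motion": [
    [[0,0,0.3,0,0,0],[0,0,0.3,0,0,0],[0,0,0.3,0,0,0],[0,0,0.1,0,0,0],[0,0,0,0,0,0]]
  ]
}}

```text
t: 5.22
tool_pos: [0.6449, -0.0352, 0.0966]
tcp_rot: [[0.078, 0.997, -0.001], [0.997, -0.078, 0.0], [-0.0, -0.001, -1.0]]
force: [-0.4, 0.2, 0.3]
opening: 0.425
finger_force: 0.0
```

Emit:
{"op": "servo_tool", "data": {
  "motion": [
    [[0,0,0,0,0,0],[0,0,0,0,0,0],[0,0,0,0,0,0],[0,0,0,0,0,0],[0,0,0,0,0,0],[0,0,0,0,0,0]]
  ],
  "claw": 1,
  "force": 30
}}

```text
t: 5.72
tool_pos: [0.6456, -0.0353, 0.0978]
tcp_rot: [[0.078, 0.997, 0.001], [0.997, -0.078, -0.0], [-0.0, 0.001, -1.0]]
force: [-0.0, 0.6, 1.9]
opening: 0.113
finger_force: 29.3
```

Gripped the bar; now pulling.

Emit:
{"op": "servo_tool", "data": {
  "motion": [
    [[0,-0.4,0,0,0,0],[0,-0.7,0,0,0,0],[0,-0.7,0,0,0,0],[0,-0.7,0,0,0,0],[0,-0.7,0,0,0,0],[0,-0.7,0,0,0,0],[0,-0.7,0,0,0,0],[0,-0.7,0,0,0,0]]
  ]
}}

```text
t: 6.38
tool_pos: [0.5396, -0.027, 0.0978]
tcp_rot: [[0.078, 0.997, 0.002], [0.997, -0.078, -0.0], [-0.0, 0.002, -1.0]]
force: [1.8, -0.1, 2.5]
opening: 0.115
finger_force: 29.9
```

Emit:
{"op": "servo_tool", "data": {
  "motion": [
    [[0,-0.4,0,0,0,0],[0,-0.2,0,0,0,0],[0,-0.1,0,0,0,0],[0,-0.1,0,0,0,0],[0,0,0,0,0,0]]
  ]
}}

```text
t: 6.8
tool_pos: [0.524, -0.0258, 0.0977]
tcp_rot: [[0.078, 0.997, 0.001], [0.997, -0.078, -0.0], [-0.0, 0.001, -1.0]]
force: [-0.1, 0.6, 6.7]
opening: 0.118
finger_force: 30.4
```

Run:
```python
from h import *
go([.648,-.031,.096],-4.5)
```

```text
tcp [ 0.524  -0.0258  0.0977] open 0.118 F [-0.1  0.6  6.7] ff 30.4 t 6.8
yhead -4.45 tilt [ 9.e-04 -1.e-04 -1.e+00]
units tool xyz [0.22 6.2  0.09]
turn z units 0.01
```

Emit:
{"op": "servo_tool", "data": {
  "motion": [
    [[0,-0.15,0,0,0,0],[0,-0.15,0,0,0,0],[0,-0.1,0,0,0,0],[0,0,0,0,0,0]]
  ]
}}

```text
t: 7.13
tool_pos: [0.5217, -0.0256, 0.0979]
tcp_rot: [[0.078, 0.997, 0.014], [0.997, -0.078, -0.001], [0.0, 0.014, -1.0]]
force: [20.8, 2.1, -10.2]
opening: 0.111
finger_force: 29.5
```

Emit:
{"op": "servo_tool", "data": {
  "motion": [
    [[0,0,0,0,0,0],[0,0,0,0,0,0],[0,0,0,0,0,0]]
  ],
  "claw": 0.15
}}

```text
t: 7.38
tool_pos: [0.5149, -0.0252, 0.0967]
tcp_rot: [[0.078, 0.997, -0.002], [0.997, -0.078, 0.0], [-0.0, -0.002, -1.0]]
force: [0.6, -0.2, -0.1]
opening: 0.427
finger_force: 0.0
```

Emit:
{"op": "servo_tool", "data": {
  "motion": [
    [[0,0,-0.7,0,0,0],[0,0,-1,0,0,0],[0,0,-1,0,0,0],[0,0,-1,0,0,0],[0,0,-1,0,0,0],[0,0,-1,0,0,0]]
  ]
}}

```text
t: 7.88
tool_pos: [0.5148, -0.0252, 0.2119]
tcp_rot: [[0.078, 0.997, -0.002], [0.997, -0.078, -0.0], [-0.0, -0.002, -1.0]]
force: [0.4, -0.1, -0.9]
opening: 0.426
finger_force: 0.0
```

Run:
```python
from h import *
go([.611,-.3376,.1],-73.5)
```

```text
tcp [ 0.5148 -0.0252  0.2119] open 0.426 F [ 0.4 -0.1 -0.9] ff 0.0 t 7.88
yhead -4.46 tilt [-0.0017 -0.     -1.    ]
units tool xyz [-15.2    6.02   5.59]
turn z units 17.26
```

Emit:
{"op": "servo_tool", "data": {
  "motion": [
    [[-1,0.4,0,0,0,1],[-1,0.4,0,0,0,0],[-1,0.4,0,0,0,0],[-1,0.4,0,0,0,0],[-1,0.4,0,0,0,0],[-1,0.4,0,0,0,0],[-1,0.4,0,0,0,0],[-1,0.4,0,0,0,0]]
  ]
}}

```text
t: 8.55
tool_pos: [0.5563, -0.1934, 0.2108]
tcp_rot: [[0.147, 0.989, -0.002], [0.989, -0.147, 0.001], [0.0, -0.002, -1.0]]
force: [-0.2, -0.2, 0.2]
opening: 0.421
finger_force: 0.0
```

Emit:
{"op": "servo_tool", "data": {
  "motion": [
    [[-1,0.4,0,0,0,0],[-1,0.4,0,0,0,0],[-1,0.4,0,0,0,0],[-1,0.4,0,0,0,0],[-1,0.4,0,0,0,0],[-1,0.4,0,0,0,0],[0,0,0,0,0,1],[0,0,0,0,0,1]]
  ]
}}

```text
t: 9.22
tool_pos: [0.5859, -0.3195, 0.21]
tcp_rot: [[0.288, 0.958, -0.002], [0.958, -0.288, 0.001], [0.0, -0.002, -1.0]]
force: [-0.4, 0.7, -0.2]
opening: 0.425
finger_force: 0.0
```

Emit:
{"op": "servo_tool", "data": {
  "motion": [
    [[0,0,0,0,0,1],[0,0,0,0,0,1],[0,0,0,0,0,1],[0,0,0,0,0,1],[0,0,0,0,0,1],[0,0,0,0,0,1],[0,0,0,0,0,1],[0,0,0,0,0,1]]
  ]
}}

```text
t: 9.88
tool_pos: [0.586, -0.318, 0.2106]
tcp_rot: [[0.751, 0.661, -0.002], [0.661, -0.751, 0.001], [-0.001, -0.002, -1.0]]
force: [0.2, 0.5, 0.7]
opening: 0.425
finger_force: 0.0
```

Emit:
{"op": "servo_tool", "data": {
  "motion": [
    [[0,0,0,0,0,1],[0,0,0,0,0,1],[0,0,0,0,0,1],[0,0,0,0,0,1],[0,0,0,0,0,1],[0,0,0,0,0,1],[0,0,0,0,0,0.3],[0,0,0,0,0,0]]
  ]
}}

```text
t: 10.55
tool_pos: [0.5862, -0.3181, 0.2108]
tcp_rot: [[0.959, 0.282, -0.001], [0.282, -0.959, 0.001], [-0.001, -0.001, -1.0]]
force: [0.1, 0.3, -0.8]
opening: 0.422
finger_force: 0.0
```

Run:
```python
from h import *
go([.611,-.3376,.05],-73.7)
p,d=read_camera("top");W=cloud("top",d);cv2.imwrite("pics/top1.png",p[...,::-1]);np.save("top1.npy",d)
p2,d2=read_camera("scene");cv2.imwrite("pics/scene1.png",p2[...,::-1])
W2=cloud("scene",d2);hsv=cv2.cvtColor(p2,cv2.COLOR_RGB2HSV)
k=(hsv[...,0]>118)&(hsv[...,0]<160)&(hsv[...,1]>70);k[:200]=0;k[270:]=0;k[:,:170]=0;k[:,270:]=0
print(k.sum(),np.nanmean(W2[k],0) if k.any() else 0)
b=cv2.resize(p2[180:260,170:400,::-1],None,fx=3,fy=3,interpolation=cv2.INTER_CUBIC)
a=cv2.resize(p[140:260,250:480,::-1],None,fx=3,fy=3,interpolation=cv2.INTER_CUBIC)
cv2.imwrite("pics/c1.png",np.vstack([a,b]))
```

```text
tcp [ 0.5862 -0.3181  0.2108] open 0.422 F [ 0.1  0.3 -0.8] ff 0.0 t 10.55
yhead -73.64 tilt [-1.2e-03  6.0e-04 -1.0e+00]
units tool xyz [0.92 1.29 8.04]
turn z units 0.02
57 [ 0.61575156 -0.34040218  0.00659103]
```

View pics/c1.png

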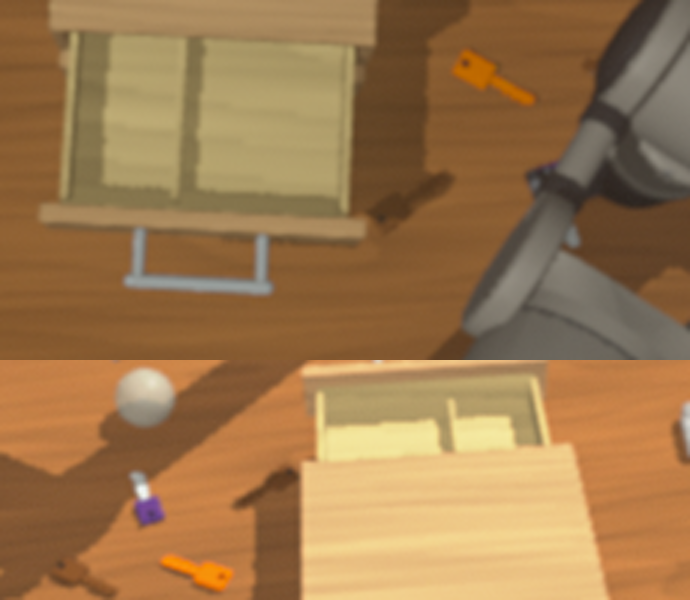

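The top view shows the top drawer wide open and the narrow bay on the left (crop about (140,120)). The purple key is untouched at scene crop (148,505).

Emit:
{"op": "servo_tool", "data": {
  "motion": [
    [[0.5,0.7,1,0,0,0],[0.5,0.7,1,0,0,0],[0,0,1,0,0,0],[0,0,1,0,0,0],[0,0,1,0,0,0],[0,0,1,0,0,0],[0,0,1,0,0,0],[0,0,1,0,0,0]]
  ],
  "claw": -0.3
}}

```text
t: 11.32
tool_pos: [0.6136, -0.3394, 0.0502]
tcp_rot: [[0.959, 0.283, -0.0], [0.283, -0.959, 0.0], [-0.0, -0.0, -1.0]]
force: [0.0, 0.7, 0.1]
opening: 0.652
finger_force: 0.0
```

Run:
```python
from h import *
go([.613,-.339,.002],-73.7)
d=np.load("top1.npy");W=cloud("top",d);p=cv2.imread("pics/top1.png");hsv=cv2.cvtColor(p,cv2.COLOR_BGR2HSV)
m=(hsv[...,1]<70)&(abs(W[...,2]-.118)<.008);m[:222]=0;m[240:]=0;m[:,:285]=0;m[:,345:]=0
q=W[m][:,:2];print("bar",m.sum(),cv2.minAreaRect(q.astype(np.float32)),q.mean(0), np.polyfit(q[:,1],q[:,0],1))
# partition: heights along a row across the bay
th=np.radians(-4.5);ex=np.array([np.cos(th),np.sin(th)]);ey=np.array([-ex[1],ex[0]])
h=q.mean(0)
r=W[165:202,265:372].reshape(-1,3);l=(r[:,:2]-h)@np.array([ex,ey]).T
for y in np.arange(-.13,.131,.005):
    s=(abs(l[:,1]-y)<.0025);print(round(y,3),s.sum(),np.round(np.nanmedian(r[s,2]),3),end=" | ")
print()
s=abs(l[:,1]-.06)<.02
r=W[140:215,265:372].reshape(-1,3);l=(r[:,:2]-h)@np.array([ex,ey]).T;s=abs(l[:,1]-.06)<.03
for x in np.arange(.03,.23,.008):
    t=s&(abs(l[:,0]-x)<.004);print(round(x,3),np.round(np.nanmedian(r[t,2]),3),end=" | ")
```

```text
tcp [ 0.6136 -0.3394  0.0502] open 0.652 F [0.  0.7 0.1] ff 0.0 t 11.32
yhead -73.57 tilt [-3.e-04  1.e-04 -1.e+00]
units tool xyz [-0.02 -0.03  2.41]
turn z units 0.03
bar 277 ((0.5336288213729858, -0.02168511226773262), (0.11681176722049713, 0.037126313894987106), 88.5365219116211) [ 0.52619469 -0.02364731] [0.04524004 0.52726449]
-0.13 61 0.001 | -0.125 46 0.003 | -0.12 3 0.072 | -0.115 51 0.118 | -0.11 110 0.089 | -0.105 75 0.08 | -0.1 75 0.081 | -0.095 71 0.08 | -0.09 74 0.081 | -0.085 73 0.08 | -0.08 72 0.081 | -0.075 73 0.081 | -0.07 74 0.081 | -0.065 70 0.081 | -0.06 69 0.08 | -0.055 75 0.08 | -0.05 73 0.081 | -0.045 68 0.081 | -0.04 74 0.08 | -0.035 71 0.08 | -0.03 72 0.08 | -0.025 72 0.08 | -0.02 73 0.081 | -0.015 73 0.081 | -0.01 72 0.081 | -0.005 73 0.081 | 0.0 72 0.08 | 0.005 75 0.081 | 0.01 73 0.08 | 0.015 71 0.08 | 0.02 72 0.081 | 0.025 84 0.102 | 0.03 61 0.081 | 0.035 72 0.081 | 0.04 72 0.081 | 0.045 74 0.081 | 0.05 71 0.08 | 0.055 74 0.081 | 0.06 71 0.081 | 0.065 71 0.081 | 0.07 74 0.081 | 0.075 74 0.081 | 0.08 70 0.08 | 0.085 71 0.081 | 0.09 75 0.08 | 0.095 73 0.081 | 0.1 75 0.081 | 0.105 70 0.081 | 0.11 74 0.08 | 0.115 137 0.113 | 0.12 10 0.116 | 0.125 0 nan | 0.13 5 0.004 | 
0.03 nan | 0.038 0.136 | 0.046 0.137 | 0.054 0.128 | 0.062 0.081 | 0.07 0.081 | 0.078 0.081 | 0.086 0.08 | 0.094 0.081 | 0.102 0.081 | 0.11 0.081 | 0.118 0.081 | 0.126 0.082 | 0.134 0.081 | 0.142 0.081 | 0.15 0.081 | 0.158 0.08 | 0.166 0.081 | 0.174 0.08 | 0.182 0.081 | 0.19 0.081 | 0.198 0.147 | 0.206 0.149 | 0.214 0.15 | 0.222 0.151 |
  return np.nanmean(a, axis, out=out, keepdims=keepdims)
```

Bay target works out at TCP (0.663, 0.036), floor z about 0.080. Descending on the key.

Emit:
{"op": "servo_tool", "data": {
  "motion": [
    [[0,0,0.7,0,0,0],[0,0,0.7,0,0,0],[0,0,0.5,0,0,0],[0,0,0.3,0,0,0],[0,0,0.2,0,0,0],[0,0,0.05,0,0,0],[0,0,0,0,0,0]]
  ]
}}

```text
t: 11.9
tool_pos: [0.614, -0.3396, 0.0027]
tcp_rot: [[0.96, 0.282, 0.001], [0.282, -0.96, -0.0], [0.0, 0.001, -1.0]]
force: [0.0, -0.2, 0.2]
opening: 0.652
finger_force: 0.0
```

Emit:
{"op": "servo_tool", "data": {
  "motion": [
    [[0,0,0,0,0,0],[0,0,0,0,0,0],[0,0,0,0,0,0],[0,0,0,0,0,0],[0,0,0,0,0,0],[0,0,0,0,0,0],[0,0,0,0,0,0]]
  ],
  "claw": 1,
  "force": 30
}}

```text
t: 12.48
tool_pos: [0.6142, -0.3398, 0.0033]
tcp_rot: [[0.96, 0.281, 0.001], [0.281, -0.96, -0.001], [0.001, 0.001, -1.0]]
force: [-0.1, 0.4, 5.2]
opening: 0.292
finger_force: 30.1
```

Emit:
{"op": "servo_tool", "data": {
  "motion": [
    [[0,0,-0.3,0,0,0],[0,0,-0.6,0,0,0],[0,0,-1,0,0,0],[0,0,-1,0,0,0],[0,0,-1,0,0,0],[0,0,-1,0,0,0],[0,0,-1,0,0,0],[0,0,-1,0,0,0]]
  ]
}}

```text
t: 13.15
tool_pos: [0.6136, -0.3393, 0.1421]
tcp_rot: [[0.96, 0.281, 0.0], [0.281, -0.96, -0.0], [0.0, 0.0, -1.0]]
force: [-0.3, -0.7, -0.3]
opening: 0.288
finger_force: 29.5
```

Emit:
{"op": "servo_tool", "data": {
  "motion": [
    [[0,0,-1,0,0,1],[0,0,-1,0,0,1],[0,0,-1,0,0,1],[0,0,0,0,0,1],[0,0,0,0,0,1],[0,0,0,0,0,0.2],[0,0,0,0,0,0]]
  ]
}}

```text
t: 13.73
tool_pos: [0.6135, -0.3393, 0.2007]
tcp_rot: [[0.997, -0.077, -0.0], [-0.077, -0.997, -0.0], [-0.0, 0.0, -1.0]]
force: [-0.8, 0.6, -0.5]
opening: 0.29
finger_force: 29.5
```

Run:
```python
from h import *
go([.663,.036,.20],-94.5)
p2,d2=read_camera("scene");cv2.imwrite("pics/k.png",cv2.resize(p2[130:250,140:300,::-1],None,fx=4,fy=4,interpolation=cv2.INTER_CUBIC))
```

```text
tcp [ 0.6135 -0.3393  0.2007] open 0.29 F [-0.8  0.6 -0.5] ff 29.5 t 13.73
yhead -94.4 tilt [-1.e-04 -0.e+00 -1.e+00]
units tool xyz [  1.03 -18.9    0.03]
turn z units 0.03
```

View pics/k.png

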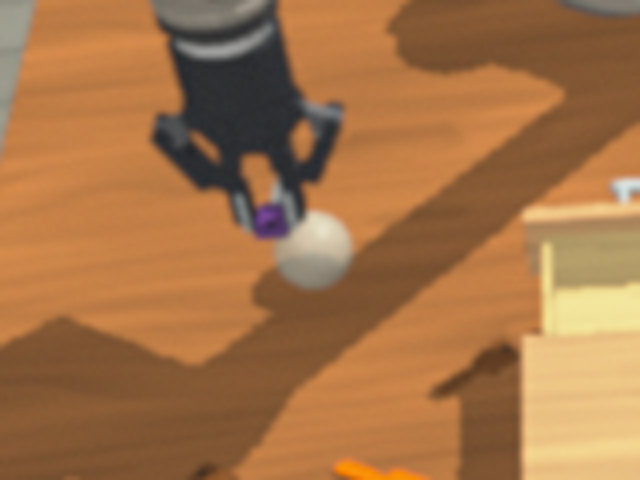

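The key is held in the fingers (crop (270,220)) with the blade towards the robot. Carrying it over the bay.

Emit:
{"op": "servo_tool", "data": {
  "motion": [
    [[0,-1,0,0,0,0],[0,-1,0,0,0,0],[0,-1,0,0,0,0],[0,-1,0,0,0,0],[0,-1,0,0,0,0],[0,-1,0,0,0,0],[0,-1,0,0,0,0],[0,-1,0,0,0,0]]
  ]
}}

```text
t: 14.45
tool_pos: [0.626, -0.1789, 0.2002]
tcp_rot: [[0.997, -0.076, -0.001], [-0.076, -0.997, 0.0], [-0.001, -0.0, -1.0]]
force: [-0.6, 0.0, -0.8]
opening: 0.291
finger_force: 29.6
```

Emit:
{"op": "servo_tool", "data": {
  "motion": [
    [[0.1,-1,0,0,0,0],[0.1,-1,0,0,0,0],[0.1,-1,0,0,0,0],[0.1,-1,0,0,0,0],[0.1,-1,0,0,0,0],[0.1,-1,0,0,0,0],[0.1,-1,0,0,0,0],[0.1,-1,0,0,0,0]]
  ]
}}

```text
t: 15.12
tool_pos: [0.6545, -0.0207, 0.2002]
tcp_rot: [[0.997, -0.076, -0.001], [-0.076, -0.997, 0.0], [-0.001, 0.0, -1.0]]
force: [0.2, -0.6, -0.5]
opening: 0.291
finger_force: 29.6
```

Emit:
{"op": "servo_tool", "data": {
  "motion": [
    [[0.2,-1,0,0,0,0],[0,-1,0,0,0,0],[0,-0.9,0,0,0,0],[0,0,0.5,0,0,0],[0,0,0.5,0,0,0],[0,0,0.5,0,0,0],[0,0,0,0,0,0]]
  ]
}}

```text
t: 15.7
tool_pos: [0.6614, 0.0348, 0.1667]
tcp_rot: [[0.997, -0.078, -0.006], [-0.078, -0.997, -0.0], [-0.006, 0.001, -1.0]]
force: [-0.1, 0.3, -0.0]
opening: 0.292
finger_force: 29.6
```

Run:
```python
from h import *
go([.663,.036,.0845],-94.5)
p2,d2=read_camera("scene");cv2.imwrite("pics/l.png",cv2.resize(p2[120:230,240:400,::-1],None,fx=4,fy=4,interpolation=cv2.INTER_CUBIC))
```

```text
tcp [0.6614 0.0348 0.1667] open 0.292 F [-0.1  0.3 -0. ] ff 29.6 t 15.7
yhead -94.49 tilt [-5.8e-03 -1.0e-04 -1.0e+00]
units tool xyz [ 0.1  -0.07  4.11]
turn z units 0.0
```

View pics/l.png

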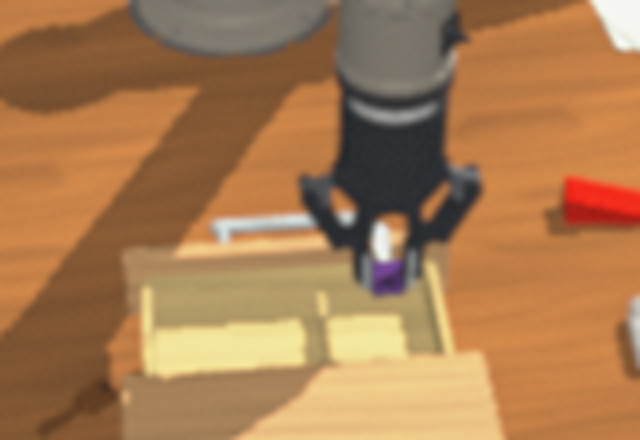

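The key is over the narrow bay (crop (388,278)), with the blade towards the drawer front. Lowering.

Emit:
{"op": "servo_tool", "data": {
  "motion": [
    [[0,0,0.7,0,0,0],[0,0,0.7,0,0,0],[0,0,0.7,0,0,0],[0,0,0.7,0,0,0],[0,0,0.5,0,0,0],[0,0,0.4,0,0,0],[0,0,0.2,0,0,0],[0,0,0,0,0,0]]
  ]
}}

```text
t: 16.42
tool_pos: [0.6627, 0.0355, 0.0916]
tcp_rot: [[0.997, -0.078, -0.001], [-0.078, -0.997, -0.0], [-0.001, 0.0, -1.0]]
force: [0.0, -0.5, -0.4]
opening: 0.291
finger_force: 29.6
```

Emit:
{"op": "servo_tool", "data": {
  "motion": [
    [[0,0,0.1,0,0,0],[0,0,0.1,0,0,0],[0,0,0,0,0,0]]
  ]
}}

```text
t: 16.67
tool_pos: [0.6632, 0.0358, 0.0885]
tcp_rot: [[0.997, -0.078, 0.001], [-0.078, -0.997, -0.0], [0.001, 0.0, -1.0]]
force: [-0.7, 1.0, -0.8]
opening: 0.289
finger_force: 29.6
```

Emit:
{"op": "servo_tool", "data": {
  "motion": [
    [[0,0,0.1,0,0,0],[0,0,0.1,0,0,0],[0,0,0,0,0,0],[0,0,0,0,0,0]]
  ]
}}

```text
t: 17.0
tool_pos: [0.6629, 0.0358, 0.0842]
tcp_rot: [[0.997, -0.078, -0.0], [-0.078, -0.997, -0.0], [-0.0, 0.0, -1.0]]
force: [0.4, -0.1, -0.8]
opening: 0.291
finger_force: 29.6
```

Emit:
{"op": "servo_tool", "data": {
  "motion": [
    [[0,0,0.05,0,0,0],[0,0,0,0,0,0]]
  ]
}}

```text
t: 17.17
tool_pos: [0.6632, 0.0358, 0.0834]
tcp_rot: [[0.997, -0.078, 0.0], [-0.078, -0.997, -0.0], [0.0, 0.0, -1.0]]
force: [0.5, 0.1, -0.5]
opening: 0.294
finger_force: 29.6
```

Emit:
{"op": "servo_tool", "data": {
  "motion": [
    [[0,0,0,0,0,0],[0,0,0,0,0,0],[0,0,0,0,0,0],[0,0,0,0,0,0]]
  ],
  "claw": 0.05
}}

```text
t: 17.5
tool_pos: [0.663, 0.0358, 0.0833]
tcp_rot: [[0.997, -0.078, 0.0], [-0.078, -0.997, -0.0], [0.0, 0.0, -1.0]]
force: [-0.5, 0.1, -0.7]
opening: 0.478
finger_force: 0.0
```

Emit:
{"op": "servo_tool", "data": {
  "motion": [
    [[0,0,-0.3,0,0,0],[0,0,-0.7,0,0,0],[0,0,-1,0,0,0],[0,0,-1,0,0,0],[0,0,-1,0,0,0],[0,0,-1,0,0,0],[0,0,-1,0,0,0],[0,0,0,0,0,0]]
  ]
}}

```text
t: 18.17
tool_pos: [0.665, 0.0358, 0.2088]
tcp_rot: [[0.997, -0.078, 0.009], [-0.078, -0.997, -0.001], [0.009, -0.0, -1.0]]
force: [1.3, -0.4, 0.5]
opening: 0.476
finger_force: 0.0
```

Run:
```python
from h import *
go([.45,-.02,.2],-4.5)
p2,d2=read_camera("scene");cv2.imwrite("pics/m.png",cv2.resize(p2[150:230,250:390,::-1],None,fx=4,fy=4,interpolation=cv2.INTER_CUBIC))
```

```text
tcp [0.665  0.0358 0.2088] open 0.476 F [ 1.3 -0.4  0.5] ff 0.0 t 18.17
yhead -94.45 tilt [ 8.6e-03 -6.0e-04 -1.0e+00]
units tool xyz [-10.5    3.61   0.35]
turn z units -22.49
```

View pics/m.png

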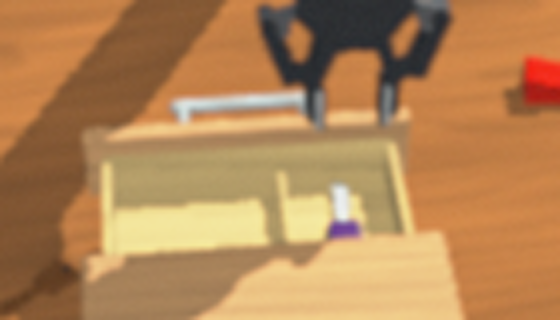

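The key lies flat in the narrow bay (crop (343,215)). Next I'll close the fingers, go ahead of the handle and push.

Emit:
{"op": "servo_tool", "data": {
  "motion": [
    [[-1,0.4,0,0,0,0],[-1,0.4,0,0,0,0],[-1,0.4,0,0,0,0],[-1,0.4,0,0,0,0],[-1,0.4,0,0,0,0],[-1,0.4,0,0,0,0],[-1,0.4,0,0,0,0],[-1,0.4,0,0,0,0]]
  ],
  "claw": 1
}}

```text
t: 18.88
tool_pos: [0.4968, -0.0157, 0.2022]
tcp_rot: [[0.997, -0.078, -0.002], [-0.078, -0.997, 0.0], [-0.002, -0.0, -1.0]]
force: [-0.6, 0.9, 0.6]
opening: -0.001
finger_force: 0.0
```

Emit:
{"op": "servo_tool", "data": {
  "motion": [
    [[-1,0.2,0,0,0,0],[-0.7,0,0,0,0,0],[0,0,1,0,0,0],[0,0,1,0,0,0],[0,0,1,0,0,0],[0,0,1,0,0,0],[0,0,1,0,0,0],[0,0,0.3,0,0,0]]
  ]
}}

```text
t: 19.55
tool_pos: [0.4619, -0.0165, 0.0942]
tcp_rot: [[0.997, -0.078, -0.006], [-0.078, -0.997, 0.001], [-0.006, -0.001, -1.0]]
force: [-0.9, -0.3, 0.2]
opening: 0.002
finger_force: 0.0
```

Emit:
{"op": "servo_tool", "data": {
  "motion": [
    [[0.3,0,0,0,0,0],[0.3,0,0,0,0,0],[0.3,0,0,0,0,0],[0.3,0,0,0,0,0],[0.3,0,0,0,0,0]]
  ]
}}

```text
t: 19.97
tool_pos: [0.4956, -0.0194, 0.0982]
tcp_rot: [[0.997, -0.078, 0.002], [-0.078, -0.997, -0.0], [0.002, 0.0, -1.0]]
force: [0.1, 1.3, 0.2]
opening: -0.0
finger_force: 0.0
```

Run:
```python
from h import *
go([.62,-.03,.1],-94.5)
```

```text
tcp [ 0.4956 -0.0194  0.0982] open -0.0 F [0.1 1.3 0.2] ff 0.0 t 19.97
yhead -94.46 tilt [ 2.1e-03 -5.0e-04 -1.0e+00]
units tool xyz [ 6.24  0.04 -0.08]
turn z units 0.01
```

Emit:
{"op": "servo_tool", "data": {
  "motion": [
    [[0.2,0,0,0,0,0],[0.3,0,0,0,0,0],[0.4,0,0,0,0,0],[0.5,0,0,0,0,0],[0.5,0,0,0,0,0],[0.5,0,0,0,0,0],[0.5,0,0,0,0,0],[0.5,0,0,0,0,0]]
  ]
}}

```text
t: 20.63
tool_pos: [0.5626, -0.0245, 0.0973]
tcp_rot: [[0.997, -0.078, -0.001], [-0.078, -0.997, 0.0], [-0.001, 0.0, -1.0]]
force: [-1.5, 0.2, 1.9]
opening: 0.001
finger_force: 0.8
```

Emit:
{"op": "servo_tool", "data": {
  "motion": [
    [[0.5,0,0,0,0,0],[0.5,0,0,0,0,0],[0.5,0,0,0,0,0],[0.5,0,0,0,0,0],[0.5,0,0,0,0,0],[0.4,0,0,0,0,0],[0.3,0,0,0,0,0],[0.1,0,0,0,0,0]]
  ]
}}

```text
t: 21.3
tool_pos: [0.6287, -0.0297, 0.0971]
tcp_rot: [[0.997, -0.078, 0.0], [-0.078, -0.997, -0.0], [0.0, 0.0, -1.0]]
force: [-0.6, -0.2, -0.0]
opening: -0.0
finger_force: 0.5
```

Emit:
{"op": "servo_tool", "data": {
  "motion": [
    [[0.15,0,0,0,0,0],[0.15,0,0,0,0,0],[0.15,0,0,0,0,0],[0.1,0,0,0,0,0],[0,0,0,0,0,0]]
  ]
}}

```text
t: 21.72
tool_pos: [0.6392, -0.0305, 0.0973]
tcp_rot: [[0.997, -0.078, 0.001], [-0.078, -0.997, -0.0], [0.001, 0.0, -1.0]]
force: [-0.3, 0.1, 0.3]
opening: -0.0
finger_force: 0.0
```

Emit:
{"op": "servo_tool", "data": {
  "motion": [
    [[0.1,0,0,0,0,0],[0.1,0,0,0,0,0],[0.1,0,0,0,0,0],[0,0,0,0,0,0]]
  ]
}}

```text
t: 22.05
tool_pos: [0.6452, -0.031, 0.0973]
tcp_rot: [[0.997, -0.078, 0.001], [-0.078, -0.997, -0.0], [0.001, 0.0, -1.0]]
force: [-0.4, -0.4, 0.4]
opening: -0.003
finger_force: 0.0
```

Emit:
{"op": "servo_tool", "data": {
  "motion": [
    [[0.1,0,0,0,0,0],[0.1,0,0,0,0,0],[0.05,0,0,0,0,0],[0,0,0,0,0,0]]
  ]
}}

```text
t: 22.38
tool_pos: [0.6455, -0.031, 0.0972]
tcp_rot: [[0.997, -0.077, -0.01], [-0.077, -0.997, 0.001], [-0.01, 0.0, -1.0]]
force: [-18.7, -0.5, 10.5]
opening: -0.0
finger_force: 9.1
```

The drawer is at its stop: 18.7 N with no further travel. Backing off and checking.

Emit:
{"op": "servo_tool", "data": {
  "motion": [
    [[-0.3,0,0,0,0,0],[-0.7,0,0,0,0,0],[-1,0,0,0,0,0],[-1,0,0,0,0,0],[-1,0,-0.5,0,0,0],[-1,0,-1,0,0,0],[-1,0,-1,0,0,0],[-1,0,-1,0,0,0]]
  ]
}}

```text
t: 23.05
tool_pos: [0.5095, -0.0204, 0.1681]
tcp_rot: [[0.997, -0.078, 0.001], [-0.078, -0.997, -0.0], [0.001, 0.0, -1.0]]
force: [-0.0, -0.1, -0.2]
opening: -0.001
finger_force: 0.0
```

Emit:
{"op": "servo_tool", "data": {
  "motion": [
    [[-1,1,-1,0,0,0],[0,1,0,0,0,0],[0,1,0,0,0,0],[0,1,0,0,0,0],[0,1,0,0,0,0],[0,1,0,0,0,0],[0,0,0,0,0,0],[0,0,0,0,0,0]]
  ]
}}

```text
t: 23.72
tool_pos: [0.4811, -0.1393, 0.1875]
tcp_rot: [[0.997, -0.08, 0.001], [-0.08, -0.997, -0.0], [0.001, 0.0, -1.0]]
force: [-0.6, 0.8, -1.0]
opening: 0.002
finger_force: 0.0
```

Run:
```python
from h import *
go([.6,0,.1])
p,d=read_camera("top");p2,d2=read_camera("scene")
W=cloud("top",d);q=W[100:200,265:380].reshape(-1,3);th=np.radians(-4.5);u=q[:,:2]@[np.cos(th),np.sin(th)]
for x in np.arange(.63,.73,.005):
    s=abs(u-x)<.0025;print(round(x,3),np.round(np.nanpercentile(q[s,2],50),3),end="|")
cv2.imwrite("pics/end.png",np.vstack([cv2.resize(p[60:300,150:500,::-1],(600,411)),cv2.resize(p2[150:260,170:520,::-1],(600,189))]))
```

```text
tcp [ 0.4811 -0.1393  0.1875] open 0.002 F [-0.6  0.8 -1. ] ff 0.0 t 23.72
yhead -94.57 tilt [ 1.1e-03 -3.0e-04 -1.0e+00]
units tool xyz [ 5.36 -7.42  4.38]
0.63 0.001|0.635 0.001|0.64 0.0|0.645 0.0|0.65 0.001|0.655 0.001|0.66 0.05|0.665 0.005|0.67 0.001|0.675 0.001|0.68 0.001|0.685 0.001|0.69 0.001|0.695 0.001|0.7 0.001|0.705 0.076|0.71 0.136|0.715 0.136|0.72 0.147|0.725 0.15|
```

View pics/end.png

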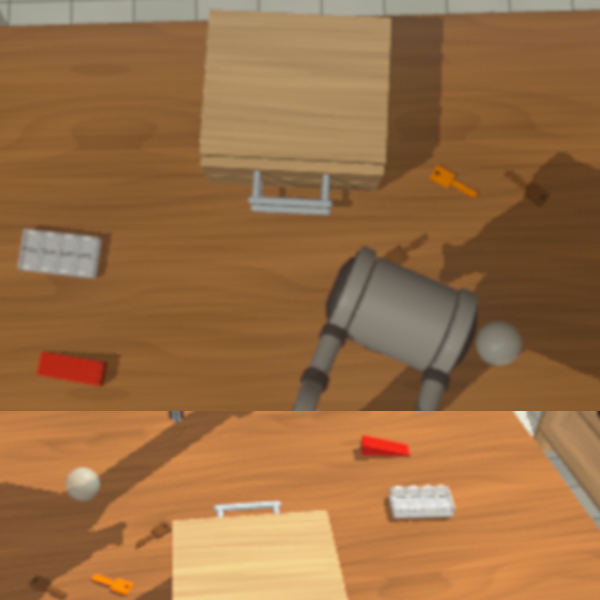

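The unit is shut with no gap: the 15 mm front meets the top board at crop (290,165), and both handles are in line. The bystanders have not moved. Handing in.

```bash
python3 -c "
from bench import *
print(hand_in())"
```

```text
the job is handed in; nothing more can be done
None
```

The purple-covered key is lying flat in the top drawer's narrower bay, both drawers are shut, the organiser, doorstop and paperweight were not moved, and the job was handed in at about 24 s.

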